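# Unstack the V-block set and put it away

## Task

Take the stack on the aluminium plate apart and put each thing in its place: the small tub upright in the round steel dish, the plate flat between the cleats of the plywood tray, and the V-block with its stirrup in the wooden box. In the box the V-block must go in first, on its own, standing upright on the floor in the middle of the box; only then does the stirrup go in, legs down to the floor on both sides of the V-block, across its middle. Leave the big tub and the ball valve where they are.

Things in the scene. Friction and masses are not known exactly. Their poses are not given: they have to be found in the camera images.
- vblock_mid (a point): V-block: bright steel block, 40 (its x) by 54 (its y) by 46 mm high, with a V groove 24 mm wide, 12 mm deep along y in its top; grip it by the flat faces at x = +-20 mm; about 0.5 kg. Point at its centre, 23 mm above its underside; z up. Starts on the plate near one end, the stirrup over it.
- stirrup_mid (a point): Stirrup: dark steel bridge, 66 (x, the span) by 26 (y) by 86 mm high, 0.2 kg, z up. Legs 7 mm thick, 52 mm apart inside, 54 mm clear height (a 5 mm screw end hangs under the web); web top 62 mm above the feet; on its middle a grip wing 12 (x) by 26 (y) by 24 mm high. Point: centre line, 43 mm above the feet, 31 mm below the wing's centre. Starts astride the V-block, feet on the plate; can stand alone.
- plate_mid (a point): Aluminium plate with dark holes, 170 (its x) by 54 (its y) by 24 mm thick, about 0.45 kg; the bottom of the stack, flat on the bench. Point at its centre, 12 mm above its underside; z up. The V-block stands about 45 mm to its -x side of centre, the small tub about 48 mm to its +x side.
- small_tub_mid (a point): Small white lidded tub, 66 mm high; body 60 mm in diameter, lid (the top 12 mm) 64 mm in diameter. The point is at its centre, 33 mm above its underside; z up. It starts standing on the plate.
- box: Open wooden box, fixed to the bench, outside 90 mm (its x) by 78 mm (its y) by 30 mm high, walls and floor 6 mm thick (inside 78 by 66 mm, 24 mm deep). Origin at the centre of its underside, z up. V-block and stirrup go in with their x along the box's x (either way round).
- tray: Plywood tray, fixed, 210 (its x) by 94 mm (its y); board 8 mm thick, cleats 9 mm higher across both ends (186 mm apart inside) and short ones along the sides near the corners (70 mm apart inside); the middle 116 mm of each side is open. Origin at the centre of its underside, z up. The plate goes in with its x along the tray's x (either way round).
- dish: Round steel parts dish, fixed to the bench, 94 mm in outer diameter, 13 mm high, floor 3 mm thick, flat inside for about 80 mm. Origin at the centre of its underside, z up. Place of the small tub.
- big_tub: Big white lidded tub, 87 mm in diameter, 88 mm high, a bystander. Origin at the centre of its underside.
- ball_valve: Brass ball valve with a red lever, 36 by 85 by 50 mm high, a bystander. Origin at the centre of its underside.
Mind the look-alikes: they are no part of the job. There is more than one size of the part that bears stirrup_mid; the job needs the smallest.

How it is judged (in metres and radians):
On the way, in this order (a step that is already met when the one before it is completed fails the run):
1. the V-block stands in the box on its own, the stirrup not in the box (horizontal distance between vblock_mid and box below 0.02 m and z of vblock_mid in the frame of box between 0.022 and 0.035 m and angle between vblock_mid's own z axis and vertical below 0.1 rad and horizontal distance between stirrup_mid and box above 0.055 m), for 0.2 s.
2. the stirrup stands in the box astride the V-block (horizontal distance between each of vblock_mid, stirrup_mid and box below 0.02 m and z of vblock_mid in the frame of box between 0.022 and 0.035 m and angle between each of vblock_mid, stirrup_mid's own z axis and vertical below 0.1 rad and horizontal distance between stirrup_mid and vblock_mid below 0.018 m and z of stirrup_mid in the frame of box between 0.042 and 0.055 m), for 0.2 s.
At the end, for the whole second after the job is handed in: V-block upright on the box floor within 20 mm of its centre; stirrup astride it, feet on the box floor, within 18 mm of the V-block's centre; plate flat on the tray within 15 mm and 0.15 rad; small tub upright on the dish floor within 20 mm of its centre; all at rest (all of step 2 and horizontal distance between plate_mid and tray below 0.015 m and z of plate_mid in the frame of tray between 0.014 and 0.025 m and angle between the x axis of plate_mid and the x axis of tray, either way round below 0.15 rad and angle between plate_mid's own z axis and vertical below 0.06 rad and horizontal distance between small_tub_mid and dish below 0.02 m and z of small_tub_mid in the frame of dish between 0.03 and 0.042 m and angle between small_tub_mid's own z axis and vertical below 0.1 rad and linear speed of each of vblock, stirrup, plate, small_tub below 0.02 m/s); the robot touches nothing.
It fails at once if the big tub is disturbed (moved over 30 mm) (distance of big_tub from where it was at the start of the episode above 0.03 m).
It fails at once if the ball valve is disturbed (moved over 30 mm) (distance of ball_valve from where it was at the start of the episode above 0.03 m).
It also fails if it takes over 128 s, if anything falls off the work surface, if the arm or the gripper's body presses on something with over 40 N, if the wrist force passes 120 N, or if a joint passes its speed limit or range.

## Robot

A 6-joint arm with a two-finger parallel gripper is mounted at the origin on a cart in front of the work surface, level with it; the furniture and walls round the work are solid. World frame = base frame: x ahead of the robot, y to its left, z up, the work surface at z = 0. Lengths are in mm, angles in rad, forces in N, time in s.
With the tool pointing down it reaches from about 350 to 875 mm from the base axis. Payload 4.2 kg.
Tool frame: the origin (TCP) lies at the very end of the fingers, on their centre line; the grasp point (between the pads) lies 19 mm behind it (pinch_z is the distance from the TCP to the grasp point, in mm); z points along the fingers, y is the line along which they close (so a half turn about z gives the same grasp; the last joint's range is limited). The gripper opens to 85 mm and grips with 20 to 120 N. Pads are 22 mm wide; open, the fingers measure 114 mm over their backs; the gripper's body (76 mm by 85 mm) begins 54 mm behind the grasp point. The pads swing forward as they close: fully open they stand 13 mm farther back than shut.
Start: joints at [-1.011, 0.385, 0.008, 0, -1.194, -0.259], TCP at [185.193, -596.911, 198.012] pointing down, gripper open.
Joint ranges: [-3.14, 3.14], [-1.21, 2.06], [-1.07, 1.41], [-3.16, 2.05], [-2.99, -0.16], [-3.1, 3.1]. Speed limits (rad/s): [2.79, 2.79, 3.14, 3.14, 3.14, 3.14].

## Interface

Orientations are given as a unit quaternion [x, y, z, w].
In Python, from bench import * gives the robot as it stands.
- The arm moves only by the tool arm_command, never from a script. Its argument "steps" is one flat list of numbers, 4 for each row, row after row: the shift along the tool's x, y, z in m, then the turn about the tool's z in rad. In form: [tx, ty, tz, roll, tx, ty, tz, roll, ...]. A call has 1 to 20 rows; each row shifts and turns the commanded pose from where the row before left it, along the tool's axes as they then stand; what a row does not reach is not made up. A row lasts 1/8 s, in which the tool goes at most 62.5 mm and 10.7 degrees, less where a joint would pass 70% of its speed; a pose out of reach is approached as far as the arm can. A call with a gripper value outside its range is refused whole. "grip" is the finger opening in m, from 0 to 0.0854, set as the call begins (left out, the last holds). The fingers move at their own pace and stop on an object; the grip force is fixed at half the most. Time passes only in rows, so rows that do not move let the fingers close. It gives the time, the measured TCP pose, the force, the opening and the grip force at its end, in the units of the state.
- read_state(): the state, without advancing time (a new reading comes with each control period).
- get_image(name): name is "scene" or "top"; returns the picture (480x640x3 uint8, red, green, blue); there is no depth.
- get_calibration(name): a dict with "camera_matrix" (3x3 intrinsics, pixels), "k1" (the pictures are not rectified: a ray, as slopes to the right and down, at radius r is drawn at 1 + k1 r^2 times it, then the intrinsics apply), "cam_to_world" (4x4, takes a point from camera to world coordinates). Camera axes: x right, y down, z forward; pixel columns grow to the right and rows downward; lengths in mm; the calibration is good to about 2 mm. A picture is of the moment at which its call begins. get_calibration takes no time and is no camera call.
- job_done(): hands the job in; it is judged then, once.
The state is a dict: "clock": time; "joints": joint angles; "joint_vel": joint speeds; "joint_efforts": joint torques, N m; "position": TCP position; "ee_rot": TCP orientation; "contact_force": force on the tool from outside, world axes, zero at the start; "wrist_torque": the same for the moment, N m; "gripper_width": finger opening in mm; "grasp_force": force on a finger pad.
Only numpy, scipy, OpenCV 4.12 (cv2) and the standard library are available. Lean on these libraries where they do the work, as an engineer would, in place of code of your own. Each camera call takes 0.05 s, during which the arm holds its last target. There are 200 camera calls.

## Working session

There is one attempt and no reset: what is moved stays moved. The work goes in short steps, Python scripts to look and compute and a tool call to move; the robot and the scene stay as the last step left them, time stands still between calls to the robot, and variables do not carry over. Pictures are saved under pics/ and viewed, at most 14 in all, crops included, and the job is handed in when it is done.

Besides the shell and the picture viewer there is one more tool, called after "Emit:" by a JSON object that holds its "fn" and its "kwargs". arm_command: Moves the arm, as the interface text tells. Its arguments: {"type":"object","properties":{"steps":{"type":"array","items":{"type":"number"}},"grip":{"type":"number"}},"required":["steps"]}

```bash
mkdir -p pics; ls; cat > h.py <<'E'
from bench import *
import numpy as np, cv2
def snap(n,f):
    im=get_image(n); cv2.imwrite('pics/'+f,im[:,:,::-1]); return im
def ray(n,px):
    c=get_calibration(n); K=np.array(c["camera_matrix"]); T=np.array(c["cam_to_world"])
    p=np.array(px,float).reshape(-1,2)
    d=(p-K[[0,1],[2,2]])/K[[0,1],[0,1]]
    r=np.linalg.norm(d,axis=1,keepdims=True); u=r.copy()
    for _ in range(30): u=r/(1+c["k1"]*u**2)
    d=d*np.where(r>0,u/np.maximum(r,1e-12),1)
    return T[:3,3], np.c_[d,np.ones(len(d))]@T[:3,:3].T
def onz(n,px,z):
    o,d=ray(n,px); return (o+d*((z-o[2])/d[:,2:]))[:,:2]
def proj(n,P):
    c=get_calibration(n); K=np.array(c["camera_matrix"]); T=np.array(c["cam_to_world"])
    q=(np.array(P,float).reshape(-1,3)-T[:3,3])@T[:3,:3]; q=q[:,:2]/q[:,2:]
    q=q*(1+c["k1"]*(q**2).sum(1,keepdims=True)); return q*K[[0,1],[0,1]]+K[[0,1],[2,2]]
E
python3 - <<'E'
from h import *
snap('top','t0.png');snap('scene','s0.png')
for n in('top','scene'): c=get_calibration(n);print(c)
s=read_state();print(s)
E
```

```text
pics
{'camera_matrix': array([[440.74381951,   0.        , 317.58109821],
       [  0.        , 440.74381951, 249.36523372],
       [  0.        ,   0.        ,   1.        ]]), 'k1': 0.034957254574332866, 'cam_to_world': array([[ 6.82887208e-03, -9.90100391e-01,  1.40194800e-01,
         4.05365268e+02],
       [-9.99968951e-01, -6.21004353e-03,  4.85106096e-03,
        -5.19986523e+00],
       [-3.93242154e-03, -1.40223574e-01, -9.90112057e-01,
         1.05164636e+03],
       [ 0.00000000e+00,  0.00000000e+00,  0.00000000e+00,
         1.00000000e+00]])}
{'camera_matrix': array([[438.49606626,   0.        , 318.27843793],
       [  0.        , 438.49606626, 239.07035676],
       [  0.        ,   0.        ,   1.        ]]), 'k1': 0.008676621446774401, 'cam_to_world': array([[-7.99461727e-01, -3.45597287e-01,  4.91348616e-01,
         2.35106665e+01],
       [-6.00546028e-01,  4.79320684e-01, -6.39996992e-01,
         6.82271170e+02],
       [-1.43323308e-02, -8.06730560e-01, -5.90745620e-01,
         6.87567494e+02],
       [ 0.00000000e+00,  0.00000000e+00,  0.00000000e+00,
         1.00000000e+00]])}
{'clock': 0.1, 'joints': array([-1.01141174e+00,  3.85477154e-01,  6.79474900e-03, -4.08375643e-04,
       -1.19397160e+00, -2.58572473e-01]), 'joint_vel': array([ 7.95454993e-04, -2.07474251e-03,  3.76910575e-03,  2.08652161e-03,
       -1.40272184e-05, -6.25520396e-04]), 'joint_efforts': array([-8.52318681e-04, -3.93318093e+01,  1.88928956e+01,  4.19803038e+00,
       -2.59328182e-03,  4.95930763e-06]), 'position': array([ 185.01498269, -596.4023037 ,  197.04910266]), 'ee_rot': array([-1.49765087e-01,  9.88721154e-01,  9.27708932e-04, -1.95233911e-04]), 'contact_force': array([ 0.43209212,  0.04311542, -0.21578956]), 'wrist_torque': array([-0.02578533, -0.07405355,  0.01807299]), 'grasp_force': 0.0, 'gripper_width': 85.5785597406744}
```

View pics/t0.png

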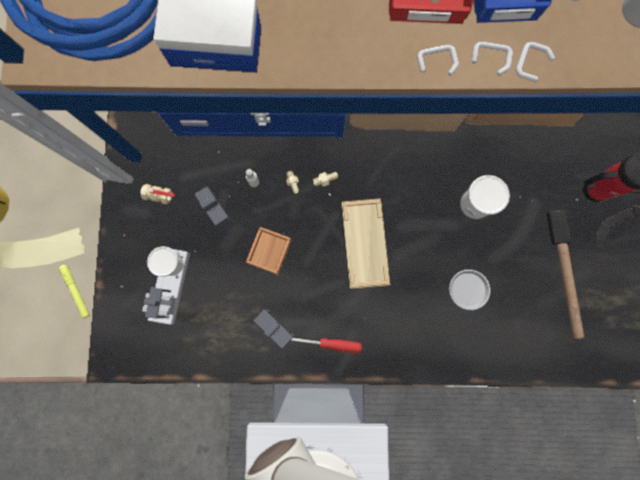

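View pics/s0.png

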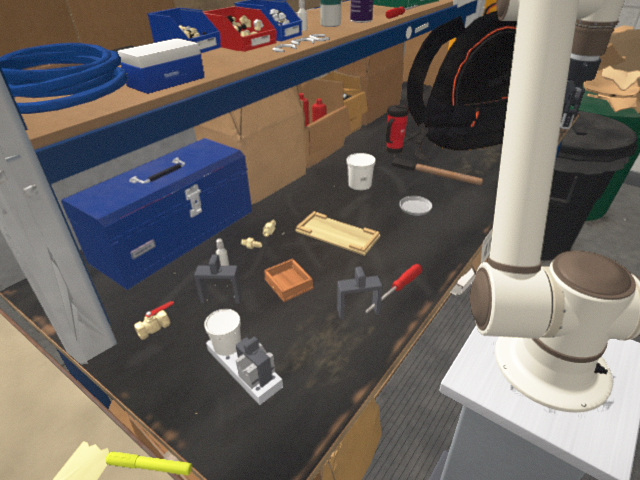

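The top view shows the stack at about (165,285), with the small tub at (163,262) and the stirrup at (158,303). The box is at (269,251), the tray at (366,243), the dish at (469,290), the big tub at (487,196) and the valve at (156,194). Two stirrups standing alone, at (211,206) and (273,328), are the look-alikes. I'll enlarge the stack, box and tray next.

```bash
python3 - <<'E'
import cv2, numpy as np
t=cv2.imread('pics/t0.png');s=cv2.imread('pics/s0.png')
a=cv2.resize(t[235:335,130:196],None,fx=6,fy=6,interpolation=cv2.INTER_CUBIC)
b=cv2.resize(s[300:410,200:290],None,fx=4.4,fy=5.4545,interpolation=cv2.INTER_CUBIC)
cv2.imwrite('pics/c0.png',np.hstack([a,b]))
a=cv2.resize(t[185:305,235:395],None,fx=5,fy=5,interpolation=cv2.INTER_CUBIC)
cv2.imwrite('pics/c1.png',a)
E
```

```text
(no output)
```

View pics/c0.png

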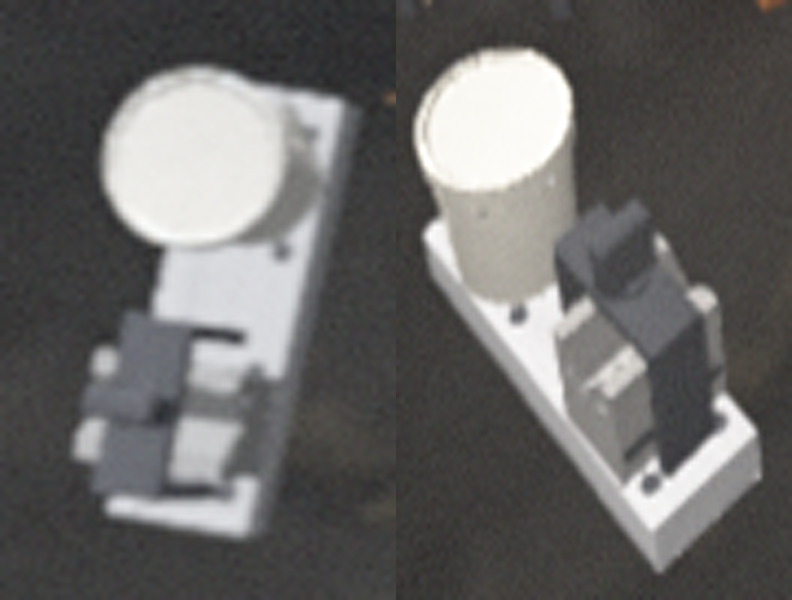

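View pics/c1.png

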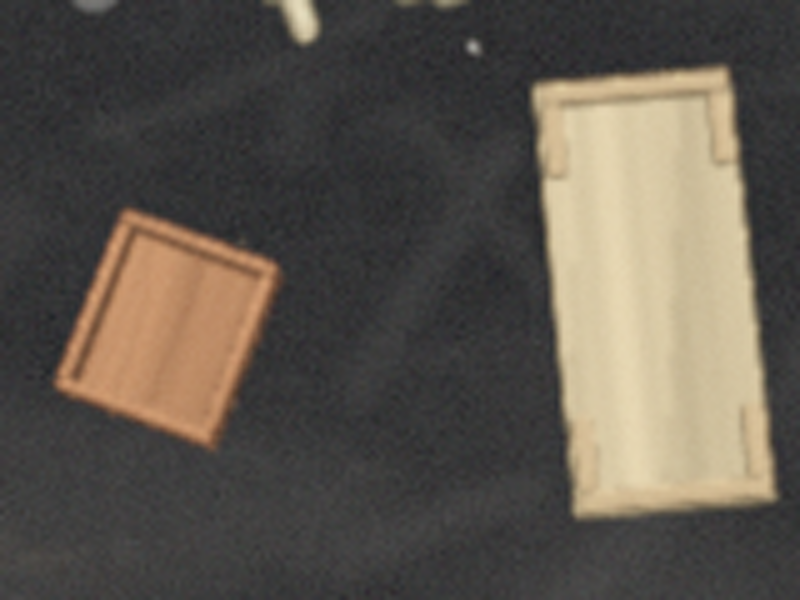

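The crops (6x for the stack, offset (130,235)) show the tub lid centre at (195,157) and the plate top corners at (345,103), (250,533) and (105,512). The stirrup's wing runs left to right, so its span lies along the plate's long axis. The box and tray corners are clear in the second crop. Next I measure these.

```bash
python3 - <<'E'
from h import *
np.set_printoptions(precision=1,suppress=True)
t=cv2.imread('pics/t0.png');s=cv2.imread('pics/s0.png')
def C(x,off,k): return (np.array(x,float)+.5)/k-.5+off
# tray, box from clicked outer top corners
def quad(p,z,name):
    w=onz('top',p,z);l=[np.linalg.norm(w[i]-w[(i+1)%4]) for i in range(4)]
    a=w[1]-w[0];b=w[2]-w[1]
    print(name,w.mean(0),np.array(l),'ang',np.degrees([np.arctan2(a[1],a[0]),np.arctan2(b[1],b[0])]))
quad(C([(125,208),(281,266),(214,440),(57,382)],(235,185),5),30,'box')
quad(C([(532,86),(729,68),(776,497),(576,515)],(235,185),5),17,'tray')
hsv=cv2.cvtColor(t,cv2.COLOR_BGR2HSV)
m=cv2.inRange(hsv,(0,110,60),(18,255,255));n,l,st,ce=cv2.connectedComponentsWithStats(m[220:285,235:300]);i=1+st[1:,4].argmax()
c=cv2.findContours((l==i).astype(np.uint8),0,1)[0][0];r=cv2.boxPoints(cv2.minAreaRect(c))+(235,220);quad(r,30,'box mask')
# tub lid & dish
def blob(im,x0,y0,x1,y1,th):
    g=im[y0:y1,x0:x1].min(2);n,l,st,ce=cv2.connectedComponentsWithStats((g>th).astype(np.uint8));i=1+st[1:,4].argmax()
    c=max(cv2.findContours((l==i).astype(np.uint8),0,1)[0],key=len);e=cv2.fitEllipse(c);return np.array(e[0])+(x0,y0),e
p,e=blob(t,440,262,500,318,110);print('dish',p,e[1],onz('top',p,13))
p=C((195,157),(130,235),6);print('tub',onz('top',p,90))
p=np.array([200,300])+(np.array([494,119])+.5)/[4.4,5.4545]-.5;print('tub scene',onz('scene',p,90))
P=C([(345,103),(250,533),(105,512)],(130,235),6);w=onz('top',P,24);print('plate',w,np.linalg.norm(np.diff(w,axis=0),axis=1),'c',(w[0]+w[2])/2, 'ang',np.degrees(np.arctan2(*(w[0]-w[1])[::-1])))
S=np.array([200,300])+(np.array([(657,540),(757,435),(430,235)])+.5)/[4.4,5.4545]-.5
S[:,0]=200+(np.array([657,757,430])-396+.5)/4.4-.5
w=onz('scene',S,24);print('plate sc',w,np.linalg.norm(np.diff(w,axis=0),axis=1),'c',(w[1]+w[2])/2)
p=np.array([200+(494-396+.5)/4.4-.5,300+119.5/5.4545-.5]);print('tub scene',onz('scene',p,90))
p=C([(125,315),(190,325),(165,495),(95,490)],(130,235),6);w=onz('top',p,86);print('web',w,w.mean(0))
p=C([(85,380),(152,390),(150,420),(85,412)],(130,235),6);w=onz('top',p,110);print('wing',w,w.mean(0))
print('others', onz('top',[(156,194),(211,206),(273,328),(487,196),(440,20)],20))
E
```

```text
box [549.5 114.8] [78.8 87.4 78.4 87.9] ang [-110.2  160. ]
tray [ 569.5 -113. ] [ 95.2 207.   94.  206.9] ang [ -84.4 -174.7]
box mask [548.  114.9] [93.9 82.7 93.5 81.8] ang [ -20.1 -111.6]
dish [469.4 289.3] (39.416561126708984, 41.342594146728516) [[ 460.5 -355.6]]
tub [[514.2 339.8]]
tub scene [[376.4 246.3]]
plate [[543.3 306.3]
 [377.3 334.1]
 [385.1 389.6]] [168.3  56. ] c [464.2 347.9] ang -9.513526612368691
plate sc [[380.  392.8]
 [374.  340.3]
 [545.7 362.2]] [ 52.9 173. ] c [459.8 351.2]
tub scene [[510.4 344.1]]
web [[456.8 363.1]
 [453.3 339.5]
 [392.4 344.8]
 [394.1 369.8]] [424.2 354.3]
wing [[432.6 366.5]
 [429.2 342.9]
 [418.7 342.9]
 [421.5 365.8]] [425.5 354.5]
others [[ 683.1  388.2]
 [ 654.7  255.7]
 [ 367.9  101.3]
 [ 682.7 -403.8]
 [1136.4 -304.3]]
```

```bash
cat >> h.py <<'E'
from scipy.spatial.transform import Rotation as Ro
def go(x,y,z,ydeg):
    """shift in tool axes (mm) to world TCP x,y,z, and roll bringing tool y to ydeg (mod 180)"""
    s=read_state(); R=Ro.from_quat(s["ee_rot"]).as_matrix(); d=np.array([x,y,z])-s["position"]
    a=np.degrees(np.arctan2(R[1,1],R[0,1])); r=(a-ydeg+90)%180-90
    print('shift',np.round(R.T@d,1),'roll',round(float(np.radians(r)),3),'pos',np.round(s["position"],1),'y',round(float(a),1),'j6',round(float(s['joints'][5]),2),'f',np.round(s['contact_force'],1),'w',round(float(s['gripper_width']),1),'t',s['clock'])
E
python3 -c "
from h import *
go(512,342,197,80)"
```

```text
shift [-590.2  799.5    1.5] roll 0.475 pos [ 185.  -596.4  197. ] y 107.2 j6 -0.26 f [ 0.4  0.  -0.2] w 85.6 t 0.1
```

Emit:
{"fn": "arm_command", "kwargs": {"steps": [-0.031,0.042,0,0,-0.031,0.042,0,0,-0.031,0.042,0,0,-0.031,0.042,0,0,-0.031,0.042,0,0,-0.031,0.042,0,0,-0.031,0.042,0,0,-0.031,0.042,0,0,-0.031,0.042,0,0,-0.031,0.042,0,0,-0.031,0.042,0,0,-0.031,0.042,0,0,-0.031,0.042,0,0,-0.031,0.042,0,0,-0.031,0.042,0,0,-0.031,0.042,0,0,-0.031,0.042,0,0,-0.031,0.042,0,0,-0.031,0.042,0,0,0,0,0,0], "grip": 0.085}}

```text
clock: 2.6
position: [511.5, 342.4, 195.9]
ee_rot: [-0.151, 0.989, -0.001, -0.001]
contact_force: [-0.2, -0.1, -0.2]
gripper_width: 84.9
grasp_force: 0.0
```

Emit:
{"fn": "arm_command", "kwargs": {"steps": [0,0,0,0.16,0,0,0,0.16,0,0,0,0.155,0,0,0,0]}}

```text
clock: 3.1
position: [510.9, 338.8, 197.9]
ee_rot: [0.086, 0.996, -0.0, -0.0]
contact_force: [-0.7, -0.2, 0.0]
gripper_width: 85.1
grasp_force: 0.0
```

```bash
python3 -c "
from h import *
go(512,342,120,80)
t=snap('top','t1.png');s=snap('scene','s1.png')
a=cv2.resize(t[210:340,110:240],(400,400));b=cv2.resize(s[220:420,170:370],(400,400))
cv2.imwrite('pics/c2.png',np.hstack([a,b])[:,:,::-1])
"
```

```text
shift [-0.6  3.4 77.9] roll 0.002 pos [510.9 338.8 197.9] y 80.1 j6 -2.59 f [-0.7 -0.2  0. ] w 85.1 t 3.1
```

View pics/c2.png

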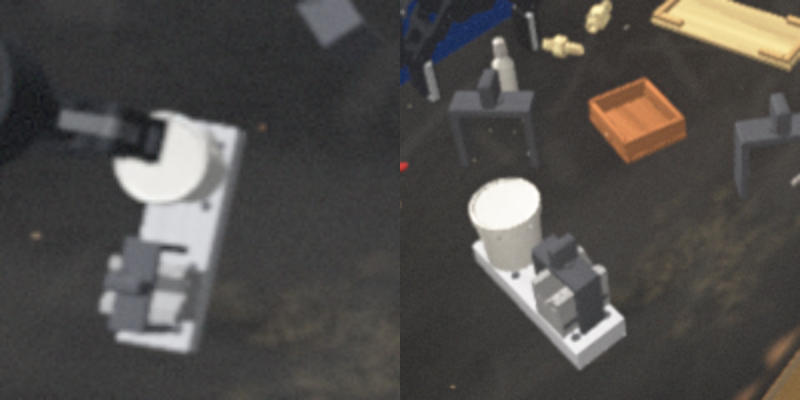

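The crop shows the gripper over the tub, with the fingers straddling it across the plate's width and the stack undisturbed. I'll descend beside the tub and check.

Emit:
{"fn": "arm_command", "kwargs": {"steps": [0,0,0.04,0,0,0,0.04,0,0,0.001,0,0,0,0,0,0]}}

```text
clock: 3.7
position: [512.5, 341.4, 119.7]
ee_rot: [0.086, 0.996, 0.001, 0.001]
contact_force: [0.7, 0.1, 0.4]
gripper_width: 84.8
grasp_force: 0.0
```

```bash
python3 -c "
from h import *
go(512,342,38,80)
print(read_state()['joints'],proj('top',[511,340,118]),proj('scene',[511,340,118]))
t=snap('top','t2.png');s=snap('scene','s2.png')
a=cv2.resize(t[210:340,110:240],(400,400));b=cv2.resize(s[270:370,180:280],(400,400))
cv2.imwrite('pics/c3.png',np.hstack([a,b])[:,:,::-1])
"
```

```text
shift [ 0.8  0.3 81.7] roll 0.002 pos [512.5 341.4 119.7] y 80.1 j6 -2.59 f [0.7 0.1 0.4] w 84.8 t 3.7
[ 8.50689377e-01  4.30881584e-01 -1.27131049e-01  1.14288851e-03
 -1.01035176e+00 -2.59491765e+00] [[157.20655432 260.74711904]] [[221.13686927 309.13544935]]
```

View pics/c3.png

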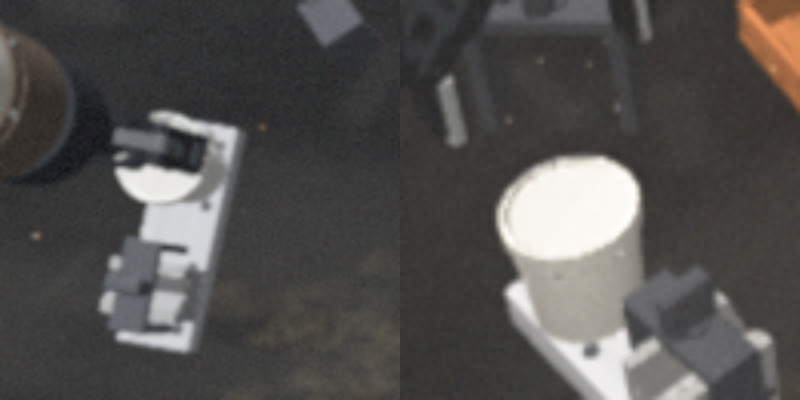

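```bash
python3 -c "
from h import *
print(onz('scene',[(192,305),(243,278)],119),onz('scene',[(192,305),(243,278)],131))
# expected finger-pad inner points
y=np.array([np.cos(np.radians(80)),np.sin(np.radians(80)),0])
P=[np.array([512.5,341.4,132])+k*y for k in(-57,-42,0,42,57)]
t=cv2.imread('pics/t2.png');s=cv2.imread('pics/s2.png')
def z(im,n,x0,y0,w,h):
    o=cv2.resize(im[y0:y0+h,x0:x0+w],(400,600),interpolation=cv2.INTER_CUBIC)
    for q in proj(n,P): cv2.circle(o,(int((q[0]-x0+.5)*400/w),int((q[1]-y0+.5)*600/h)),3,(0,0,255),-1)
    return o
cv2.imwrite('pics/c4.png',np.hstack([z(t,'top',125,225,64,96),z(s,'scene',175,250,80,120)]))
"
```

```text
[[561.27002208 364.80864965]
 [538.65335131 256.29469104]] [[549.9202486  371.50891002]
 [527.7809179  265.28521161]]
```

View pics/c4.png

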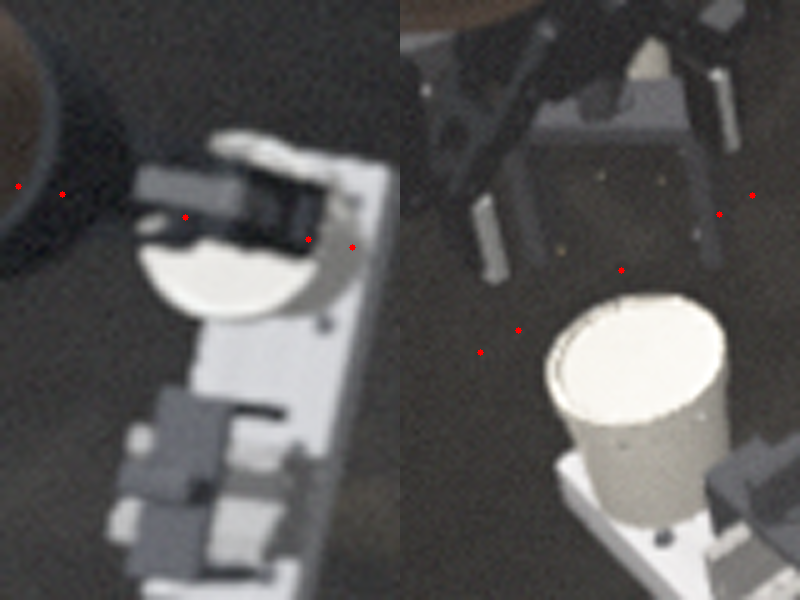

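```bash
python3 -c "
from h import *
def tri(a,b):
    o1,d1=ray('top',a);o2,d2=ray('scene',b);d1=d1[0];d2=d2[0]
    k=np.linalg.lstsq(np.c_[d1,-d2],o2-o1,rcond=None)[0];p,q=o1+k[0]*d1,o2+k[1]*d2
    print(np.round((p+q)/2,1),np.linalg.norm(p-q))
tri((177.8,259.4),(241,280))
tri((177.3,262),(241,280)); tri((177,255),(241,280))
tri((155.6,259.8),(217,292))
tri((156.5,261),(219,323)) # tub lid ctr
print(proj('scene',[[512.5,341.4,z] for z in(119,132,145)]),proj('scene',[[525,341.4,132]]))
print(proj('scene',[512,342,90]))
"
```

```text
[510.  286.  150.1] 0.9807675769504666
[505.8 287.1 152.6] 2.7359705005078894
[516.  286.  148.2] 9.220137533774633
[513.  334.1 153.2] 10.481457204938435
[512.6 350.8  90.5] 2.451682257152881
[[219.90948896 308.8408863 ]
 [218.84735889 303.67062236]
 [217.76407352 298.39879485]] [[214.08383017 300.78082211]]
[[222.15219313 320.33560557]]
```

The crop shows finger strips ending about 30 mm above the TCP height (fingers open), and they agree horizontally with the expected TCP. I'll descend and grip the tub.

Emit:
{"fn": "arm_command", "kwargs": {"steps": [0.001,0,0.03,0,0,0,0.03,0,0,0,0.02,0,0,0,0,0]}}

```text
clock: 4.3
position: [510.4, 340.8, 37.9]
ee_rot: [0.087, 0.996, -0.0, -0.0]
contact_force: [-0.3, 0.8, -0.4]
gripper_width: 85.1
grasp_force: 0.0
```

Emit:
{"fn": "arm_command", "kwargs": {"steps": [0,0,0,0,0,0,0,0,0,0,0,0,0,0,0,0,0,0,0,0,0,0,0,0], "grip": 0.05}}

```text
clock: 5.05
position: [512.1, 342.3, 40.7]
ee_rot: [0.086, 0.996, 0.002, 0.002]
contact_force: [-0.5, 0.8, 6.3]
gripper_width: 61.9
grasp_force: 66.0
```

```bash
python3 -c "
from h import *
go(460,-356,150,80)
t=snap('top','t3.png');s=snap('scene','s3.png')
a=cv2.resize(t[225:321,125:189],(400,600));b=cv2.resize(s[270:390,170:250],(400,600))
cv2.imwrite('pics/c5.png',np.hstack([a,b])[:,:,::-1])
"
```

```text
shift [ -69.4 -696.4 -111.7] roll 0.001 pos [512.1 342.3  40.7] y 80.1 j6 -2.6 f [-0.5  0.8  6.3] w 61.9 t 5.05
```

View pics/c5.png

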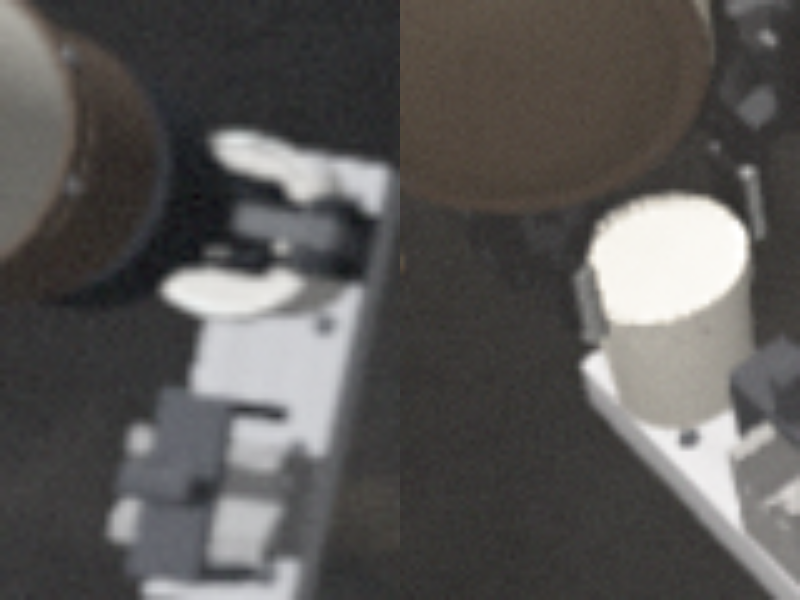

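The tub is gripped, at a width of 61.9 mm and with the pads on either side at lid level. Now I lift it and carry it to the dish.

Emit:
{"fn": "arm_command", "kwargs": {"steps": [0,0,-0.02,0,0,0,-0.03,0,0,0,-0.03,0,0,0,-0.03,0,-0.005,-0.05,0,0,-0.005,-0.05,0,0,-0.005,-0.05,0,0,-0.005,-0.05,0,0,-0.005,-0.05,0,0,-0.005,-0.05,0,0,-0.005,-0.05,0,0,-0.005,-0.05,0,0,-0.005,-0.05,0,0,-0.005,-0.05,0,0,-0.005,-0.05,0,0,-0.005,-0.05,0,0,-0.005,-0.05,0,0,-0.004,-0.046,0,0,0,0,0,0,0,0,0,0]}}

```text
clock: 7.65
position: [457.2, -356.0, 147.6]
ee_rot: [0.087, 0.996, 0.001, -0.0]
contact_force: [-0.7, 0.5, -2.5]
gripper_width: 61.8
grasp_force: 66.2
```

```bash
python3 -c "
from h import *
go(460,-356,18,80)
s=read_state();print(s['grasp_force'],s['joints'])
"
```

```text
shift [ -2.8   0.4 129.6] roll -0.001 pos [ 457.2 -356.   147.6] y 80.0 j6 -1.36 f [-0.7  0.5 -2.5] w 61.8 t 7.65
66.22938394546509 [-3.82628442e-01  3.49128775e-01 -1.79318062e-01 -8.53488930e-04
 -1.04338450e+00 -1.36282552e+00]
```

Emit:
{"fn": "arm_command", "kwargs": {"steps": [-0.002,0,0.03,0,0,0,0.03,0,0,0,0.03,0,0,0,0.02,0,0,0,0.01,0,0,0,0.005,0,0,0,0,0]}}

```text
clock: 8.52
position: [460.2, -356.7, 23.5]
ee_rot: [0.087, 0.996, -0.0, 0.0]
contact_force: [-0.2, 0.9, -1.7]
gripper_width: 61.8
grasp_force: 66.2
```

Emit:
{"fn": "arm_command", "kwargs": {"steps": [0,0,0.002,0,0,0,0,0]}}

```text
clock: 8.78
position: [460.0, -357.0, 21.4]
ee_rot: [0.087, 0.996, -0.0, 0.0]
contact_force: [0.1, 1.1, -1.2]
gripper_width: 61.7
grasp_force: 66.2
```

Emit:
{"fn": "arm_command", "kwargs": {"steps": [0,0,0.002,0,0,0,0,0]}}

```text
clock: 9.02
position: [460.0, -357.1, 19.7]
ee_rot: [0.087, 0.996, -0.0, 0.0]
contact_force: [-0.7, 0.2, 2.0]
gripper_width: 61.9
grasp_force: 66.7
```

Emit:
{"fn": "arm_command", "kwargs": {"steps": [0,0,0,0,0,0,0,0,0,0,0,0], "grip": 0.078}}

```text
clock: 9.4
position: [459.9, -356.9, 19.0]
ee_rot: [0.087, 0.996, -0.0, 0.0]
contact_force: [-0.1, 0.5, -0.2]
gripper_width: 77.8
grasp_force: 0.0
```

Emit:
{"fn": "arm_command", "kwargs": {"steps": [0,0,-0.02,0,0,0,-0.03,0,0,0,-0.04,0,0,0,-0.045,0,0,0,-0.045,0,0,0,0,0]}}

```text
clock: 10.15
position: [462.0, -358.1, 203.6]
ee_rot: [0.087, 0.996, -0.002, 0.004]
contact_force: [0.2, 0.9, -0.8]
gripper_width: 77.9
grasp_force: 0.0
```

```bash
python3 -c "
from h import *
go(425,354.5,200,-8)
s=snap('scene','s4.png');snap('top','t4.png')
b=cv2.resize(s[160:240,370:450],(480,480));cv2.imwrite('pics/c6.png',b[:,:,::-1])
"
```

```text
shift [1.596e+02 6.955e+02 1.000e-01] roll 1.537 pos [ 462.  -358.1  203.6] y 80.0 j6 -1.36 f [ 0.2  0.9 -0.8] w 77.9 t 10.15
```

View pics/c6.png

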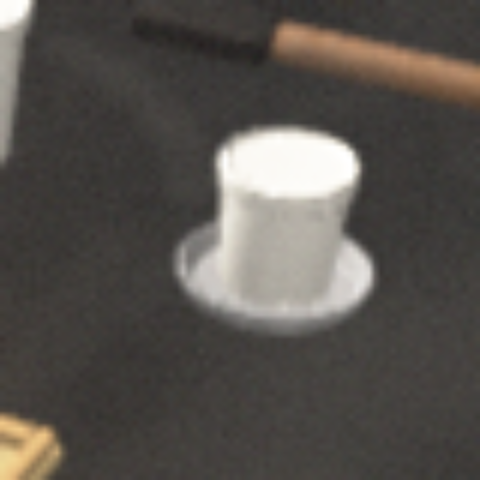

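The tub stands upright in the middle of the dish. Next is the stirrup.

Emit:
{"fn": "arm_command", "kwargs": {"steps": [0.0114,0.0497,0,0,0.0114,0.0497,0,0,0.0114,0.0497,0,0,0.0114,0.0497,0,0,0.0114,0.0497,0,0,0.0114,0.0497,0,0,0.0114,0.0497,0,0,0.0114,0.0497,0,0,0.0114,0.0497,0,0,0.0114,0.0497,0,0,0.0114,0.0497,0,0,0.0114,0.0497,0,0,0.0114,0.0497,0,0,0.0114,0.0497,0,0,0,0,0,0], "grip": 0.045}}

```text
clock: 12.12
position: [422.2, 358.3, 196.3]
ee_rot: [0.085, 0.996, -0.002, -0.001]
contact_force: [-0.4, -0.8, -0.2]
gripper_width: 44.9
grasp_force: 0.0
```

Emit:
{"fn": "arm_command", "kwargs": {"steps": [0,0,0,-0.178,0,0,0,-0.178,0,0,0,-0.178,0,0,0,-0.178,0,0,0,-0.178,0,0,0,-0.178,0,0,0,-0.178,0,0,0,-0.178,0,0,0,-0.178,0,0,0,0]}}

```text
clock: 13.38
position: [422.8, 354.8, 197.8]
ee_rot: [-0.654, 0.757, -0.0, -0.001]
contact_force: [-0.3, 0.2, -0.2]
gripper_width: 44.8
grasp_force: 0.0
```

```bash
python3 -c "
from h import *
go(425,354.5,125,-8)
t=snap('top','t5.png');s=snap('scene','s5.png')
a=cv2.resize(t[225:321,125:189],(400,600),interpolation=cv2.INTER_CUBIC);b=cv2.resize(s[290:410,210:290],(400,600),interpolation=cv2.INTER_CUBIC)
cv2.imwrite('pics/c7.png',np.hstack([a,b])[:,:,::-1])
"
```

```text
shift [-0.2 -2.3 72.8] roll -0.006 pos [422.8 354.8 197.8] y 171.6 j6 -1.14 f [-0.3  0.2 -0.2] w 44.8 t 13.375
```

View pics/c7.png

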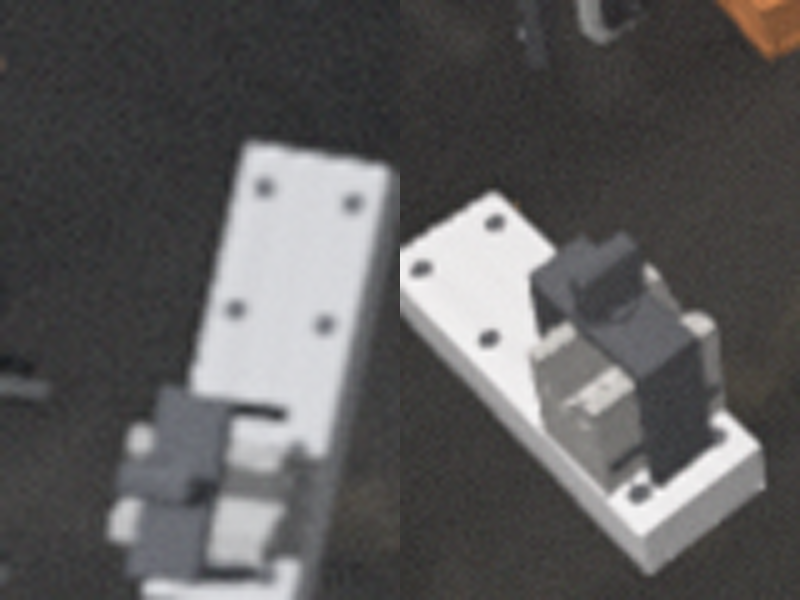

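```bash
python3 -c "
from h import *
np.set_printoptions(precision=1,suppress=True)
print('wing sc',onz('scene',[(210+207.5/5-.5,290+53-.5)],110), proj('scene',[425,354.5,110]))
c=lambda p:(np.array(p)+.5)/6.25-.5+(125,225)
w=onz('top',c([(245,143),(390,165)]),24);d=w[1]-w[0];a=np.degrees(np.arctan2(d[1],d[0]));print('plate end',w,np.linalg.norm(d),a+90)
h=onz('top',c([(264,187),(352,204),(236,309),(324,325)]),24);print(h,h.mean(0),np.degrees(np.arctan2(*(h[0]+h[1]-h[2]-h[3])[::-1])))
"
```

```text
wing sc [[418.4 359.7]] [[250.3 338.8]]
plate end [[553.1 361.2]
 [545.1 306.6]] 55.20513051983191 -8.343136827933918
[[536.5 353.2]
 [530.3 320.1]
 [490.6 361.1]
 [484.8 328.1]] [510.5 340.6] -9.8598195104114
```

```bash
python3 -c "
from h import *
y=np.array([np.cos(np.radians(80)),np.sin(np.radians(80))])
for k in(31,38,45):
  p=np.array([512,342])+k*y
  print(k,proj('scene',[[*p,z] for z in(41,48,55,65,75)]).round(1).tolist())
"
```

```text
31 [[211.8, 347.1], [211.2, 344.6], [210.6, 342.1], [209.8, 338.4], [208.9, 334.8]]
38 [[208.6, 349.1], [208.0, 346.6], [207.4, 344.1], [206.5, 340.5], [205.6, 336.8]]
45 [[205.3, 351.2], [204.7, 348.7], [204.1, 346.2], [203.1, 342.6], [202.2, 338.9]]
```

Emit:
{"fn": "arm_command", "kwargs": {"steps": [0.001,0,0.04,0,0,0,0.03,0,0,0,0.02,0,0,0,0.01,0,0,0,0,0]}}

```text
clock: 14.1
position: [423.0, 354.7, 98.6]
ee_rot: [-0.654, 0.756, -0.0, -0.001]
contact_force: [0.8, -0.3, 0.2]
gripper_width: 45.0
grasp_force: 0.0
```

Emit:
{"fn": "arm_command", "kwargs": {"steps": [-0.001,0,0.006,0,0,0,0.003,0,0,0,0,0]}}

```text
clock: 14.48
position: [423.2, 356.1, 90.1]
ee_rot: [-0.655, 0.756, 0.0, 0.0]
contact_force: [0.4, 0.1, 0.1]
gripper_width: 45.1
grasp_force: 0.0
```

Emit:
{"fn": "arm_command", "kwargs": {"steps": [0,0,0,0,0,0,0,0,0,0,0,0,0,0,0,0,0,0,0,0,0,0,0,0], "grip": 0.004}}

```text
clock: 15.22
position: [423.2, 356.1, 90.0]
ee_rot: [-0.655, 0.756, -0.0, -0.0]
contact_force: [-0.3, -0.1, -0.0]
gripper_width: 4.2
grasp_force: 0.0
```

The fingers closed on nothing, so I'll look.

```bash
python3 -c "
from h import *
t=snap('top','t6.png');s=snap('scene','s6.png')
a=cv2.resize(t[240:336,125:189],(400,600),interpolation=cv2.INTER_CUBIC);b=cv2.resize(s[290:410,210:290],(400,600),interpolation=cv2.INTER_CUBIC)
cv2.imwrite('pics/c8.png',np.hstack([a,b])[:,:,::-1])
print(proj('scene',[[423,356,z] for z in(90,110)]), proj('top',[[423,356,z] for z in(90,110)]))
"
```

```text
[[251.78781573 347.67304162]
 [250.5710911  339.89870759]] [[152.03715519 302.71485153]
 [148.46494353 302.52690729]]
```

View pics/c8.png

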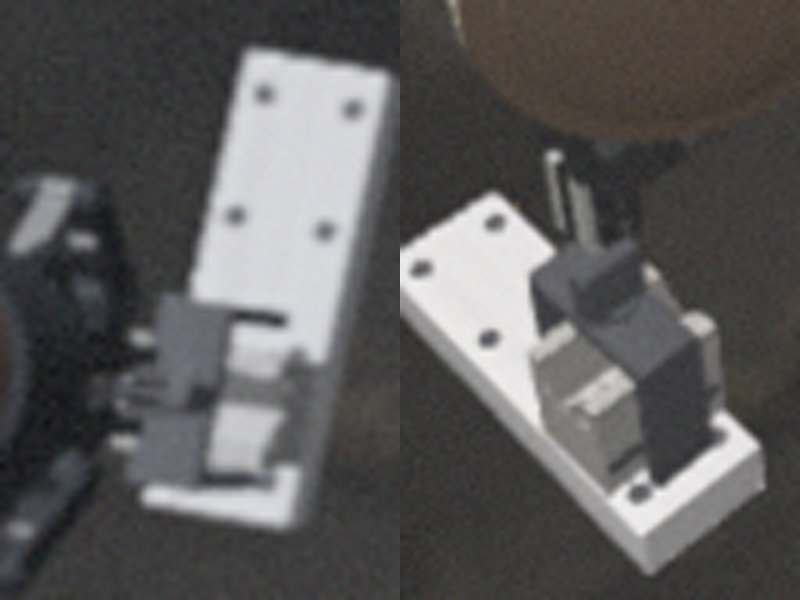

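The closed fingertips end at the top of the wing, scene crop about (610,245), which is near z = 110. So the real tips sit about 20 mm above the reported TCP. I'll reopen, go lower and try again.

Emit:
{"fn": "arm_command", "kwargs": {"steps": [0,0,0,0,0,0,0,0,0,0,0,0], "grip": 0.035}}

```text
clock: 15.7
position: [423.2, 356.1, 90.0]
ee_rot: [-0.655, 0.756, 0.0, -0.0]
contact_force: [0.3, 0.4, 0.5]
gripper_width: 34.8
grasp_force: 0.0
```

Emit:
{"fn": "arm_command", "kwargs": {"steps": [0,0,0.006,0,0,0,0.006,0,0,0,0.005,0,0,0,0,0]}}

```text
clock: 16.2
position: [422.9, 355.7, 72.3]
ee_rot: [-0.655, 0.756, -0.0, -0.001]
contact_force: [-0.4, -0.1, 0.1]
gripper_width: 34.9
grasp_force: 0.0
```

Emit:
{"fn": "arm_command", "kwargs": {"steps": [0,0,0,0,0,0,0,0,0,0,0,0,0,0,0,0], "grip": 0.004}}

```text
clock: 16.7
position: [423.2, 356.3, 73.3]
ee_rot: [-0.655, 0.756, 0.0, 0.0]
contact_force: [-1.7, -0.4, 1.9]
gripper_width: 9.5
grasp_force: 58.7
```

Emit:
{"fn": "arm_command", "kwargs": {"steps": [0,0,-0.01,0,0,0,-0.02,0,0,0,-0.025,0,0,0,-0.025,0,0,0,0,0,0.03,0,0,0,0.04,0,0,0,0.04,0,0,0,0,0,0,0]}}

```text
clock: 17.82
position: [405.9, 244.1, 151.7]
ee_rot: [-0.654, 0.757, 0.0, -0.002]
contact_force: [-0.5, 1.5, -2.3]
gripper_width: 9.2
grasp_force: 58.7
```

```bash
python3 -c "
from h import *
go(410,247,49.3,-8)
t=snap('top','t7.png');s=snap('scene','s7.png')
a=cv2.resize(t[240:336,125:189],(400,600),interpolation=cv2.INTER_CUBIC);b=cv2.resize(s[250:400,210:310],(400,600),interpolation=cv2.INTER_CUBIC)
cv2.imwrite('pics/c9.png',np.hstack([a,b])[:,:,::-1])
"
```

```text
shift [ -3.7  -3.9 102.4] roll -0.006 pos [405.9 244.1 151.7] y 171.7 j6 -1.03 f [-0.5  1.5 -2.3] w 9.2 t 17.825
```

View pics/c9.png

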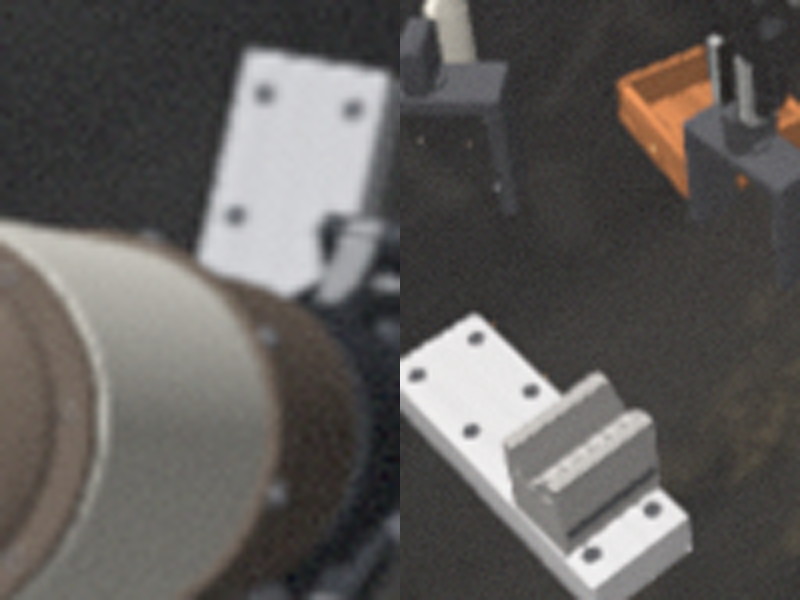

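The stirrup hangs upright in the fingers. The V-block stands alone on the plate, top edges in the crop about (507,437)-(600,373) at the far ridge and (553,490)-(655,420) at the near one. Now I set the stirrup down and compute the V-block's position.

Emit:
{"fn": "arm_command", "kwargs": {"steps": [0,0,0.03,0,0,0,0.03,0,0,0,0.02,0,0,0,0.01,0,0,0,0.006,0,0,0,0,0]}}

```text
clock: 18.68
position: [407.7, 247.6, 57.0]
ee_rot: [-0.655, 0.756, -0.0, 0.0]
contact_force: [-0.2, -0.0, -2.4]
gripper_width: 9.3
grasp_force: 58.7
```

Emit:
{"fn": "arm_command", "kwargs": {"steps": [0,0,0.003,0,0,0,0,0]}}

```text
clock: 18.92
position: [407.6, 247.3, 54.3]
ee_rot: [-0.655, 0.756, 0.0, 0.0]
contact_force: [-0.0, -0.7, -0.9]
gripper_width: 9.2
grasp_force: 58.7
```

Emit:
{"fn": "arm_command", "kwargs": {"steps": [0,0,0.002,0,0,0,0,0]}}

```text
clock: 19.18
position: [407.5, 247.1, 52.0]
ee_rot: [-0.655, 0.756, -0.0, -0.0]
contact_force: [0.3, -0.4, -1.7]
gripper_width: 9.3
grasp_force: 58.7
```

```bash
python3 -c "
from h import *
np.set_printoptions(precision=1,suppress=True)
c=(np.array([(507,437),(600,373),(655,420),(553,490)])-(400,0)+.5)/4-.5+(210,250)
w=onz('scene',c,70);print(w,w.mean(0),np.linalg.norm(w-np.roll(w,-1,0),axis=1))
d=w[1]-w[0]+w[2]-w[3];print(np.degrees(np.arctan2(d[1],d[0])))
go(0,0,0,-8)
"
```

```text
[[440.8 378.9]
 [432.6 328.8]
 [394.9 333.9]
 [405.2 386.9]] [418.4 357.1] [50.8 38.  54.1 36.5]
-100.18496010774146
shift [302.7 368.1  52. ] roll -0.003 pos [407.5 247.1  52. ] y 171.8 j6 -1.03 f [ 0.3 -0.4 -1.7] w 9.3 t 19.175
```

Emit:
{"fn": "arm_command", "kwargs": {"steps": [0,0,0.002,0,0,0,0,0]}}

```text
clock: 19.42
position: [407.4, 247.1, 49.8]
ee_rot: [-0.655, 0.756, -0.0, -0.0]
contact_force: [-0.5, -0.6, -2.0]
gripper_width: 9.0
grasp_force: 58.7
```

Emit:
{"fn": "arm_command", "kwargs": {"steps": [0,0,0.001,0,0,0,0,0]}}

```text
clock: 19.68
position: [407.6, 247.4, 49.4]
ee_rot: [-0.655, 0.756, -0.0, 0.0]
contact_force: [-1.6, -0.0, 1.7]
gripper_width: 9.3
grasp_force: 59.2
```

Emit:
{"fn": "arm_command", "kwargs": {"steps": [0,0,0,0,0,0,0,0,0,0,-0.01,0,0,0,-0.03,0,0,0,-0.04,0,0,0,-0.04,0,0,0,0,0], "grip": 0.04}}

```text
clock: 20.55
position: [409.4, 249.0, 173.2]
ee_rot: [-0.655, 0.756, 0.0, 0.005]
contact_force: [-0.8, -0.2, -1.3]
gripper_width: 40.1
grasp_force: 0.0
```

```bash
python3 -c "
from h import *
go(418.5,357,120,-10)
"
```

```text
shift [-107.8    6.6   53.9] roll 0.032 pos [409.4 249.  173.2] y 171.8 j6 -1.03 f [-0.8 -0.2 -1.3] w 40.1 t 20.55
```

Emit:
{"fn": "arm_command", "kwargs": {"steps": [-0.036,0.002,0,0.03,-0.036,0.002,0,0,-0.035,0.002,0,0,0,0,0.03,0,0,0,0.03,0,0,0,0.03,0,0,0,0,0], "grip": 0.064}}

```text
clock: 21.42
position: [417.5, 351.8, 76.4]
ee_rot: [-0.643, 0.766, -0.001, -0.003]
contact_force: [-0.2, -0.4, -0.1]
gripper_width: 63.7
grasp_force: 0.0
```

```bash
python3 -c "
from h import *
go(418.5,357,18,-10)
"
```

```text
shift [-5.7 -0.3 58.3] roll 0.001 pos [417.5 351.8  76.4] y 170.1 j6 -1.17 f [-0.2 -0.4 -0.1] w 63.7 t 21.425
```

Emit:
{"fn": "arm_command", "kwargs": {"steps": [-0.004,0,0.02,0,0,0,0.02,0,0,0,0.01,0,0,0,0.008,0,0,0,0,0]}}

```text
clock: 22.05
position: [419.7, 357.7, 21.1]
ee_rot: [-0.643, 0.766, -0.0, -0.0]
contact_force: [0.0, 0.4, 0.2]
gripper_width: 63.9
grasp_force: 0.0
```

Emit:
{"fn": "arm_command", "kwargs": {"steps": [0,0,0,0,0,0,0,0,0,0,0,0,0,0,0,0,0,0,0,0], "grip": 0.03}}

```text
clock: 22.68
position: [420.3, 358.2, 22.1]
ee_rot: [-0.644, 0.765, 0.0, 0.001]
contact_force: [1.1, -1.3, 5.4]
gripper_width: 38.4
grasp_force: 61.5
```

```bash
python3 -c "
from h import *
go(549,115,150,-20)
"
```

```text
shift [ 217.3 -168.7 -128. ] roll 0.177 pos [420.3 358.2  22.1] y 170.1 j6 -1.17 f [ 1.1 -1.3  5.4] w 38.4 t 22.675
```

Emit:
{"fn": "arm_command", "kwargs": {"steps": [0,0,-0.01,0,0,0,-0.03,0,0,0,-0.04,0,0,0,-0.04,0,0.036,-0.028,0,0,0.036,-0.028,0,0,0.036,-0.028,0,0,0.036,-0.028,0,0,0.036,-0.028,0,0,0.036,-0.028,0,0,0,0,0,0.177,0,0,0,0,0,0,0,0]}}

```text
clock: 24.3
position: [547.1, 116.2, 140.3]
ee_rot: [-0.574, 0.819, 0.0, -0.001]
contact_force: [0.1, -0.4, -6.0]
gripper_width: 38.6
grasp_force: 62.0
```

```bash
python3 -c "
from h import *
go(549,115,50,-20)
"
```

```text
shift [ 0.4 -2.4 90.3] roll 0.002 pos [547.1 116.2 140.3] y 160.1 j6 -0.85 f [ 0.1 -0.4 -6. ] w 38.6 t 24.3
```

Emit:
{"fn": "arm_command", "kwargs": {"steps": [0,-0.002,0.03,0,0,0,0.03,0,0,0,0.03,0,0,0,0,0,0,0,0,0]}}

```text
clock: 24.92
position: [550.9, 116.2, 52.3]
ee_rot: [-0.574, 0.819, -0.0, 0.001]
contact_force: [-0.4, -0.2, -5.2]
gripper_width: 38.6
grasp_force: 62.2
```

Emit:
{"fn": "arm_command", "kwargs": {"steps": [0,0,0.01,0,0,0,0.01,0,0,0,0.006,0,0,0,0.004,0,0,0,0,0]}}

```text
clock: 25.55
position: [549.7, 115.2, 20.6]
ee_rot: [-0.573, 0.819, 0.0, -0.0]
contact_force: [-0.0, 0.5, -6.4]
gripper_width: 38.6
grasp_force: 62.3
```

```bash
python3 -c "
from h import *
go(549,115,4,-20)
t=snap('top','t8.png');s=snap('scene','s8.png')
a=cv2.resize(t[219:285,235:301],(400,400),interpolation=cv2.INTER_CUBIC);b=cv2.resize(s[235:315,250:330],(400,400),interpolation=cv2.INTER_CUBIC)
cv2.imwrite('pics/c10.png',np.hstack([a,b])[:,:,::-1])
"
```

```text
shift [ 0.4  0.6 16.6] roll -0.001 pos [549.7 115.2  20.6] y 159.9 j6 -0.85 f [-0.   0.5 -6.4] w 38.6 t 25.55
```

View pics/c10.png

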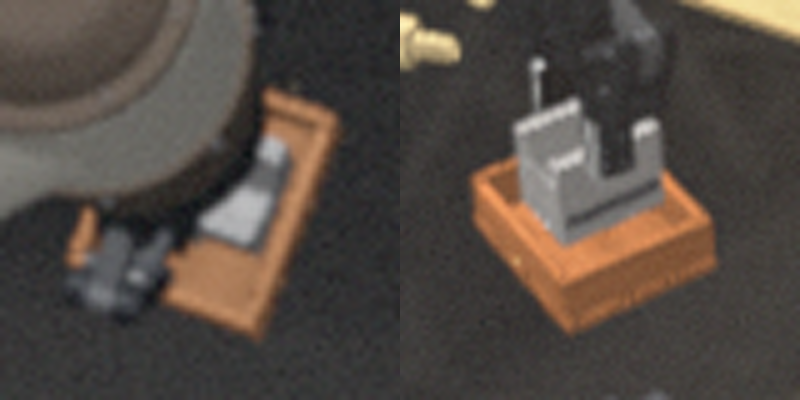

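The V-block is inside the box walls, centred and aligned, about 17 mm above the floor. I'll lower it until it touches.

Emit:
{"fn": "arm_command", "kwargs": {"steps": [0,0,0.008,0,0,0,0.006,0,0,0,0,0]}}

```text
clock: 26.02
position: [549.2, 115.0, 6.1]
ee_rot: [-0.573, 0.819, 0.0, -0.001]
contact_force: [0.3, 0.5, -5.6]
gripper_width: 38.3
grasp_force: 62.2
```

Emit:
{"fn": "arm_command", "kwargs": {"steps": [0,0,0.002,0,0,0,0,0]}}

```text
clock: 26.28
position: [549.8, 115.3, 5.0]
ee_rot: [-0.573, 0.819, 0.0, -0.0]
contact_force: [0.7, -0.1, -5.8]
gripper_width: 38.4
grasp_force: 62.2
```

Emit:
{"fn": "arm_command", "kwargs": {"steps": [0,0,0.001,0,0,0,0,0]}}

```text
clock: 26.52
position: [550.1, 115.4, 4.2]
ee_rot: [-0.573, 0.819, -0.0, 0.0]
contact_force: [0.4, -0.2, -5.2]
gripper_width: 38.5
grasp_force: 62.4
```

Emit:
{"fn": "arm_command", "kwargs": {"steps": [0,0,0.0015,0,0,0,0,0]}}

```text
clock: 26.78
position: [550.1, 115.3, 4.1]
ee_rot: [-0.573, 0.819, -0.0, 0.0]
contact_force: [-2.5, -0.4, 4.5]
gripper_width: 38.5
grasp_force: 63.5
```

Emit:
{"fn": "arm_command", "kwargs": {"steps": [0,0,0.0015,0,0,0,0,0]}}

```text
clock: 27.02
position: [550.1, 115.3, 4.1]
ee_rot: [-0.574, 0.819, -0.0, 0.0]
contact_force: [-6.5, -0.8, 13.4]
gripper_width: 38.2
grasp_force: 64.5
```

Emit:
{"fn": "arm_command", "kwargs": {"steps": [0,0,-0.001,0,0,0,0,0,0,0,0,0], "grip": 0.047}}

```text
clock: 27.4
position: [550.3, 115.5, 2.1]
ee_rot: [-0.573, 0.819, -0.0, 0.0]
contact_force: [0.3, -0.3, -0.1]
gripper_width: 47.1
grasp_force: 0.0
```

Emit:
{"fn": "arm_command", "kwargs": {"steps": [0,0,-0.01,0,0,0,-0.02,0,0,0,-0.04,0,0,0,-0.05,0,0,0,-0.05,0,0,0,0,0,0,0,0,-0.177,0,0,0,0]}}

```text
clock: 28.4
position: [549.4, 115.1, 171.7]
ee_rot: [-0.643, 0.766, 0.0, -0.0]
contact_force: [-0.3, 0.1, 0.1]
gripper_width: 47.2
grasp_force: 0.0
```

```bash
python3 -c "
from h import *
go(407.6,247.4,170,-8.3)
"
```

```text
shift [-105.5  162.7    1.7] roll -0.03 pos [549.4 115.1 171.7] y 170.0 j6 -0.67 f [-0.3  0.1  0.1] w 47.2 t 28.4
```

Emit:
{"fn": "arm_command", "kwargs": {"steps": [-0.0264,0.0407,0,0,-0.0264,0.0407,0,0,-0.0264,0.0407,0,0,-0.0263,0.0406,0,0,0,0,0,-0.03,0,0,0.04,0,0,0,0.03,0,0,0,0,0,0,0,0,0], "grip": 0.04}}

```text
clock: 29.52
position: [408.8, 247.5, 102.9]
ee_rot: [-0.654, 0.756, -0.0, 0.001]
contact_force: [-0.3, 0.2, 0.3]
gripper_width: 40.3
grasp_force: 0.0
```

```bash
python3 -c "
from h import *
go(407.6,247.4,49.5,-8.3)
"
```

```text
shift [ 0.3  1.2 53.4] roll 0.001 pos [408.8 247.5 102.9] y 171.8 j6 -1.03 f [-0.3  0.2  0.3] w 40.3 t 29.525
```

Emit:
{"fn": "arm_command", "kwargs": {"steps": [0,0.001,0.02,0,0,0,0.02,0,0,0,0.012,0,0,0,0,0]}}

```text
clock: 30.02
position: [407.0, 247.4, 50.1]
ee_rot: [-0.655, 0.756, -0.0, -0.0]
contact_force: [-0.0, 0.4, 0.3]
gripper_width: 39.9
grasp_force: 0.0
```

Emit:
{"fn": "arm_command", "kwargs": {"steps": [0,0,0,0,0,0,0,0,0,0,0,0,0,0,0,0,0,0,0,0], "grip": 0.004}}

```text
clock: 30.65
position: [407.3, 248.0, 51.1]
ee_rot: [-0.655, 0.756, 0.0, 0.001]
contact_force: [-1.5, 0.6, 6.7]
gripper_width: 7.9
grasp_force: 59.0
```

Emit:
{"fn": "arm_command", "kwargs": {"steps": [0,0,-0.01,0,0,0,-0.03,0,0,0,-0.04,0,0,0,-0.04,0,0,0,0,0]}}

```text
clock: 31.28
position: [408.2, 248.9, 173.4]
ee_rot: [-0.655, 0.756, 0.0, 0.004]
contact_force: [-0.6, -0.3, -2.3]
gripper_width: 7.8
grasp_force: 58.8
```

```bash
python3 -c "
from h import *
go(550,115.3,150,-20)
"
```

```text
shift [ 112.2 -159.3   23.4] roll 0.206 pos [408.2 248.9 173.4] y 171.8 j6 -1.03 f [-0.6 -0.3 -2.3] w 7.8 t 31.275
```

Emit:
{"fn": "arm_command", "kwargs": {"steps": [0.028,-0.0398,0,0,0.028,-0.0398,0,0,0.028,-0.0398,0,0,0.028,-0.0399,0,0,0,0,0,0.103,0,0,0,0.103,0,0,0,0,0,0,0,0]}}

```text
clock: 32.28
position: [547.9, 113.7, 169.2]
ee_rot: [-0.574, 0.819, 0.0, -0.001]
contact_force: [0.7, 0.5, -2.2]
gripper_width: 8.1
grasp_force: 58.8
```

```bash
python3 -c "
from h import *
go(550,115.3,106,-20)
"
```

```text
shift [-2.3 -1.5 63.2] roll 0.002 pos [547.9 113.7 169.2] y 160.1 j6 -0.84 f [ 0.7  0.5 -2.2] w 8.1 t 32.275
```

Emit:
{"fn": "arm_command", "kwargs": {"steps": [-0.002,-0.001,0.03,0,0,0,0.025,0,0,0,0,0,0,0,0,0]}}

```text
clock: 32.78
position: [550.8, 115.7, 116.0]
ee_rot: [-0.574, 0.819, -0.0, 0.001]
contact_force: [0.7, -0.8, -2.7]
gripper_width: 7.8
grasp_force: 58.8
```

```bash
python3 -c "
from h import *
go(550,115.3,56,-20)
"
```

```text
shift [ 0.7  0.7 60. ] roll 0.001 pos [550.8 115.7 116. ] y 160.1 j6 -0.84 f [ 0.7 -0.8 -2.7] w 7.8 t 32.775
```

Emit:
{"fn": "arm_command", "kwargs": {"steps": [0,0,0.01,0,0,0,0.01,0,0,0,0.006,0,0,0,0,0]}}

```text
clock: 33.28
position: [549.7, 115.1, 88.3]
ee_rot: [-0.574, 0.819, 0.0, -0.001]
contact_force: [0.4, 0.1, -1.8]
gripper_width: 7.8
grasp_force: 58.8
```

Emit:
{"fn": "arm_command", "kwargs": {"steps": [0,0,0.01,0,0,0,0.008,0,0,0,0,0]}}

```text
clock: 33.65
position: [549.4, 115.1, 70.0]
ee_rot: [-0.574, 0.819, 0.0, -0.001]
contact_force: [-0.7, -0.4, -1.6]
gripper_width: 8.3
grasp_force: 58.8
```

Emit:
{"fn": "arm_command", "kwargs": {"steps": [0,0,0.006,0,0,0,0.004,0,0,0,0,0]}}

```text
clock: 34.02
position: [549.8, 115.3, 60.6]
ee_rot: [-0.574, 0.819, 0.0, -0.0]
contact_force: [-0.5, 0.5, -2.8]
gripper_width: 8.1
grasp_force: 58.8
```

Emit:
{"fn": "arm_command", "kwargs": {"steps": [0,0,0.002,0,0,0,0,0]}}

```text
clock: 34.28
position: [550.0, 115.3, 59.0]
ee_rot: [-0.574, 0.819, 0.0, -0.0]
contact_force: [1.0, -0.0, -1.7]
gripper_width: 7.7
grasp_force: 58.8
```

Emit:
{"fn": "arm_command", "kwargs": {"steps": [0,0,0.002,0,0,0,0,0]}}

```text
clock: 34.52
position: [550.3, 115.4, 57.2]
ee_rot: [-0.574, 0.819, -0.0, 0.0]
contact_force: [-0.5, -0.6, -1.3]
gripper_width: 8.1
grasp_force: 59.1
```

Emit:
{"fn": "arm_command", "kwargs": {"steps": [0,0,0.002,0,0,0,0,0]}}

```text
clock: 34.78
position: [550.6, 115.7, 57.1]
ee_rot: [-0.574, 0.819, -0.0, 0.001]
contact_force: [-3.5, 0.2, 8.8]
gripper_width: 8.0
grasp_force: 61.4
```

Emit:
{"fn": "arm_command", "kwargs": {"steps": [0,0,-0.001,0,0,0,0,0,0,0,0,0,0,0,-0.02,0,0,0,-0.04,0,0,0,-0.04,0,0,0,0,0,0,0,0,0.175,0,0,0,0.175,0,0,0,0.175,0,0,0,0.175,0,0,0,0.175,0,0,0,0.175,0,0,0,0.175,0,0,0,0.175,0,0,0,0], "grip": 0.035}}

```text
clock: 36.78
position: [549.6, 115.2, 155.0]
ee_rot: [0.088, 0.996, -0.0, -0.001]
contact_force: [-0.6, 0.3, 0.1]
gripper_width: 34.7
grasp_force: 0.0
```

```bash
python3 -c "
from h import *
np.set_printoptions(precision=1,suppress=True)
go(463.5,349,150,80.3)
t=snap('top','t9.png');s=snap('scene','s9.png')
# plate in top view
g=t[230:340,120:200].min(2);n,l,st,ce=cv2.connectedComponentsWithStats((g>150).astype(np.uint8));i=1+st[1:,4].argmax()
c=cv2.findContours((l==i).astype(np.uint8),0,1)[0][0];r=cv2.boxPoints(cv2.minAreaRect(c))+(120,230)
w=onz('top',r,24);print(r,w,w.mean(0),np.linalg.norm(w-np.roll(w,-1,0),axis=1),[np.degrees(np.arctan2(*(w[(i+1)%4]-w[i])[::-1])) for i in(0,1)])
g=s[270:420,180:300].min(2);n,l,st,ce=cv2.connectedComponentsWithStats((g>165).astype(np.uint8));i=1+st[1:,4].argmax()
c=cv2.findContours((l==i).astype(np.uint8),0,1)[0][0];q=cv2.approxPolyDP(c,6,True)[:,0]+(180,270);print(q,onz('scene',q,24))
"
```

```text
shift [125.7 215.1   5. ] roll -0.007 pos [549.6 115.2 155. ] y 79.9 j6 -2.24 f [-0.6  0.3  0.1] w 34.7 t 36.775
[[120. 339.]
 [120. 230.]
 [170. 230.]
 [170. 339.]] [[342.2 447.8]
 [594.1 465.9]
 [594.9 348.9]
 [342.3 334.9]] [468.4 399.4] [252.6 117.  253.  112.9] [np.float64(4.104871510178573), np.float64(-89.58196933040902)]
[[227 329]
 [207 344]
 [257 400]
 [281 379]] [[540.6 315. ]
 [543.7 364.8]
 [380.8 396.8]
 [375.4 340.4]]
```

Emit:
{"fn": "arm_command", "kwargs": {"steps": [0.025,0.0432,0,-0.007,0.025,0.0432,0,0,0.025,0.0432,0,0,0.025,0.0432,0,0,0.0255,0.0437,0,0,0,0,0,0,0,0,0.04,0,0,0,0.04,0,0,0,0.03,0,0,0,0.02,0,0,0,0,0], "grip": 0.078}}

```text
clock: 38.25
position: [462.9, 348.3, 24.3]
ee_rot: [0.085, 0.996, -0.002, -0.001]
contact_force: [-0.0, -0.8, 0.2]
gripper_width: 77.9
grasp_force: 0.0
```

```bash
python3 -c "
from h import *
go(463,350.5,0,80.3)
s=read_state();print(s['joints'])
"
```

```text
shift [ 0.3  2.2 24.2] roll -0.002 pos [462.9 348.3  24.3] y 80.2 j6 -2.67 f [-0.  -0.8  0.2] w 77.9 t 38.25
[ 9.24393654e-01  4.89905329e-01 -3.14181858e-01 -2.36925046e-04
 -7.71304413e-01 -2.66609082e+00]
```

Emit:
{"fn": "arm_command", "kwargs": {"steps": [0,0.001,0.012,0,0,0,0.01,0,0,0,0,0]}}

```text
clock: 38.62
position: [463.4, 350.7, 3.3]
ee_rot: [0.086, 0.996, -0.001, -0.0]
contact_force: [0.6, 0.5, 1.0]
gripper_width: 78.1
grasp_force: 0.0
```

Emit:
{"fn": "arm_command", "kwargs": {"steps": [0,0,0.005,0,0,0,0.003,0,0,0,0,0]}}

```text
clock: 39.0
position: [463.7, 351.1, -4.2]
ee_rot: [0.085, 0.996, -0.0, -0.0]
contact_force: [0.0, 0.9, 0.1]
gripper_width: 77.9
grasp_force: 0.0
```

Emit:
{"fn": "arm_command", "kwargs": {"steps": [0,0,0,0,0,0,0,0,0,0,0,0,0,0,0,0,0,0,0,0], "grip": 0.045}}

```text
clock: 39.62
position: [463.8, 351.2, -4.0]
ee_rot: [0.086, 0.996, 0.0, 0.0]
contact_force: [-0.3, 0.6, -0.3]
gripper_width: 45.0
grasp_force: 0.0
```

The fingers closed above the plate, so I'll reopen and go lower.

Emit:
{"fn": "arm_command", "kwargs": {"steps": [0,0,0,0,0,0,0,0,0,0,0,0], "grip": 0.078}}

```text
clock: 40.0
position: [463.8, 351.2, -4.0]
ee_rot: [0.086, 0.996, 0.0, -0.0]
contact_force: [-0.4, -0.3, 1.1]
gripper_width: 77.6
grasp_force: 0.0
```

Emit:
{"fn": "arm_command", "kwargs": {"steps": [0,0,0.006,0,0,0,0.006,0,0,0,0.003,0,0,0,0,0]}}

```text
clock: 40.5
position: [463.6, 351.0, -19.5]
ee_rot: [0.085, 0.996, -0.0, -0.0]
contact_force: [-0.0, -0.1, 0.1]
gripper_width: 77.9
grasp_force: 0.0
```

Emit:
{"fn": "arm_command", "kwargs": {"steps": [0,0,0,0,0,0,0,0,0,0,0,0,0,0,0,0,0,0,0,0], "grip": 0.045}}

```text
clock: 41.12
position: [463.8, 350.9, -18.2]
ee_rot: [0.085, 0.996, -0.0, 0.0]
contact_force: [-1.4, -1.5, 5.0]
gripper_width: 51.7
grasp_force: 63.4
```

Emit:
{"fn": "arm_command", "kwargs": {"steps": [0,0,-0.01,0,0,0,-0.02,0,0,0,-0.04,0,0,0,-0.04,0,0,0,-0.04,0,-0.0183,-0.0439,0,0,-0.0183,-0.0439,0,0,-0.0183,-0.0439,0,0,-0.0183,-0.0439,0,0,-0.0183,-0.0439,0,0,-0.0183,-0.0439,0,0,-0.0183,-0.0439,0,0,-0.0183,-0.0439,0,0,-0.0183,-0.0439,0,0,-0.0183,-0.0439,0,0,0,0,0,-0.13,0,0,0,-0.13,0,0,0,0,0,0,0,0]}}

```text
clock: 43.5
position: [568.9, -112.3, 130.5]
ee_rot: [-0.043, 0.999, 0.0, -0.001]
contact_force: [-0.1, 1.0, -5.8]
gripper_width: 51.2
grasp_force: 64.8
```

```bash
python3 -c "
from h import *
go(569.5,-113,40,95.3)
"
```

```text
shift [-0.7 -0.8 90.5] roll -0.006 pos [ 568.9 -112.3  130.5] y 95.0 j6 -1.57 f [-0.1  1.  -5.8] w 51.2 t 43.5
```

Emit:
{"fn": "arm_command", "kwargs": {"steps": [0,0,0.04,0,0,0,0.04,0,0,0,0.03,0,0,0,0.007,0,0,0,0,0,0,0,0,0]}}

```text
clock: 44.25
position: [570.8, -112.5, 15.7]
ee_rot: [-0.045, 0.999, -0.0, 0.002]
contact_force: [-0.4, 0.6, -4.4]
gripper_width: 51.9
grasp_force: 64.8
```

```bash
python3 -c "
from h import *
go(569.5,-113,-10,95.3)
t=snap('top','t10.png');s=snap('scene','s10.png')
a=cv2.resize(t[190:300,330:403],(400,600),interpolation=cv2.INTER_CUBIC);b=cv2.resize(s[190:310,265:385],(400,400),interpolation=cv2.INTER_CUBIC)
b=np.vstack([b,np.zeros((200,400,3),np.uint8)])
b[400:,100:300]=cv2.resize(t[225:275,240:290],(200,200))
cv2.imwrite('pics/c11.png',np.hstack([a,b])[:,:,::-1])
"
```

```text
shift [ 1.5 -0.4 25.7] roll -0.003 pos [ 570.8 -112.5   15.7] y 95.1 j6 -1.57 f [-0.4  0.6 -4.4] w 51.9 t 44.25
```

View pics/c11.png

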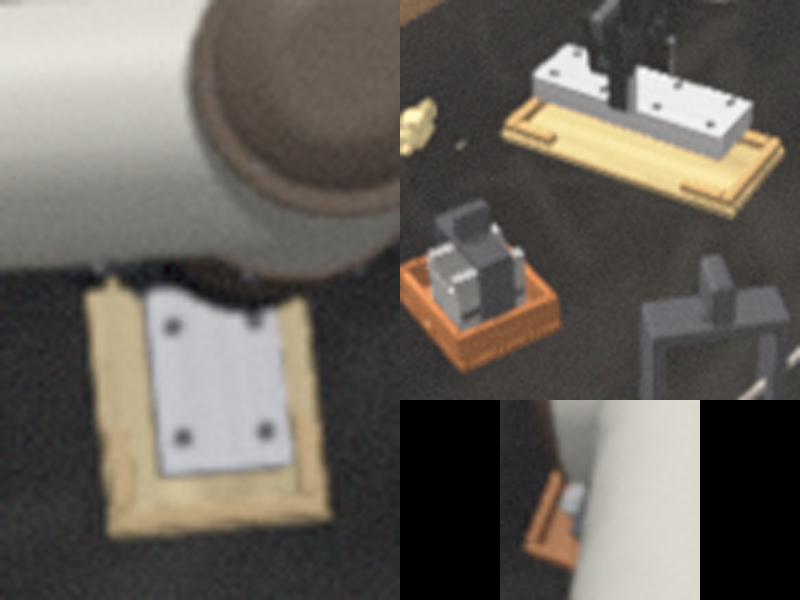

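The stirrup stands astride the V-block in the box. The plate hangs level over the tray, its near-end corners in the crop at about (160,475) and (292,465). Now I compute the offset.

```bash
python3 -c "
from h import *
np.set_printoptions(precision=1,suppress=True)
c=(np.array([(160,475),(292,465)])+.5)/[400/73,600/110]-.5+(330,190)
w=onz('top',c,58);d=w[1]-w[0];a=np.degrees(np.arctan2(d[1],d[0]));u=np.array([np.cos(np.radians(5.2)),np.sin(np.radians(5.2))]);print(w,np.linalg.norm(d),a+90,w.mean(0)+85*u)
c=(np.array([(110,535),(328,515)])+.5)/[400/73,600/110]-.5+(330,190)
w=onz('top',c,17);print(w,w.mean(0)+105*u)
c=(np.array([(533,75),(570,44),(750,103),(725,133)])-(400,0)+.5)/(10/3)-.5+(265,190)
w=onz('scene',c,58);print('plate sc',w,w.mean(0))
c=(np.array([(503,133),(566,80),(783,150),(733,212)])-(400,0)+.5)/(10/3)-.5+(265,190)
w=onz('scene',c,[8,17,17,10][1]);print('tray sc',w,w.mean(0))
go(569.5,-113,-10,95.3)
"
```

```text
[[ 484.4  -93.7]
 [ 489.  -148. ]] 54.480201525565136 4.759917000017893 [ 571.3 -113.1]
[[ 461.8  -75.8]
 [ 471.  -168.9]] [ 571.  -112.9]
plate sc [[ 649.4  -75.2]
 [ 653.9 -129.9]
 [ 488.4 -141.5]
 [ 482.4  -96.1]] [ 568.5 -110.7]
tray sc [[ 656.4  -43.1]
 [ 662.6 -134.6]
 [ 463.  -153.6]
 [ 452.8  -63.7]] [558.7 -98.8]
shift [ 1.  -0.4 25.5] roll -0.004 pos [ 570.4 -112.5   15.5] y 95.1 j6 -1.57 f [ 0.1  0.4 -4.4] w 51.9 t 44.35
```

Emit:
{"fn": "arm_command", "kwargs": {"steps": [0,0,0.01,0,0,0,0.008,0,0,0,0.004,0,0,0,0,0]}}

```text
clock: 44.85
position: [568.9, -112.6, -8.7]
ee_rot: [-0.044, 0.999, -0.0, -0.001]
contact_force: [0.3, 0.6, -4.8]
gripper_width: 51.9
grasp_force: 64.8
```

Emit:
{"fn": "arm_command", "kwargs": {"steps": [0,0,0.002,0,0,0,0,0]}}

```text
clock: 45.1
position: [569.4, -112.6, -10.0]
ee_rot: [-0.044, 0.999, 0.0, 0.0]
contact_force: [-0.9, -0.4, -4.9]
gripper_width: 51.5
grasp_force: 64.9
```

Emit:
{"fn": "arm_command", "kwargs": {"steps": [0,0,0.002,0,0,0,0,0]}}

```text
clock: 45.35
position: [569.6, -112.6, -10.2]
ee_rot: [-0.045, 0.999, -0.0, 0.0]
contact_force: [-3.2, 2.4, 5.1]
gripper_width: 51.8
grasp_force: 66.0
```

Emit:
{"fn": "arm_command", "kwargs": {"steps": [0,0,0.001,0,0,0,0,0]}}

```text
clock: 45.6
position: [569.6, -112.6, -10.3]
ee_rot: [-0.045, 0.999, -0.0, 0.0]
contact_force: [-6.0, 1.8, 10.1]
gripper_width: 51.7
grasp_force: 66.6
```

Contact at the expected height. I'll release, rise clear and check the numbers.

Emit:
{"fn": "arm_command", "kwargs": {"steps": [0,0,-0.001,0,0,0,0,0,0,0,0,0,0,0,-0.02,0,0,0,-0.04,0,0,0,-0.05,0,0,0,-0.05,0,0,-0.05,-0.02,0,0,-0.05,0,0,0,-0.05,0,0,0,-0.05,0,0,0,0,0,0,0,0,0,0,0,0,0,0], "grip": 0.075}}

```text
clock: 47.35
position: [587.2, -310.7, 168.1]
ee_rot: [-0.045, 0.999, 0.0, -0.0]
contact_force: [0.2, 0.7, -0.4]
gripper_width: 75.2
grasp_force: 0.0
```

```bash
python3 -c "
from h import *
np.set_printoptions(precision=1,suppress=True)
t=snap('top','t11.png');s=snap('scene','s11.png')
h=cv2.cvtColor(t,cv2.COLOR_RGB2HSV)[190:300,330:403]
m=((h[...,1]<50)&(h[...,2]>150)).astype(np.uint8)
n,l,st,ce=cv2.connectedComponentsWithStats(m);i=1+st[1:,4].argmax()
c=cv2.findContours((l==i).astype(np.uint8),0,1)[0][0];r=cv2.boxPoints(cv2.minAreaRect(c))+(330,190)
w=onz('top',r,32);print(w,'plate c',w.mean(0),np.linalg.norm(w-np.roll(w,-1,0),axis=1),[np.degrees(np.arctan2(*(w[(i+1)%4]-w[i])[::-1])) for i in(0,1)])
h=cv2.cvtColor(t,cv2.COLOR_RGB2HSV)[225:280,240:300]
m=(h[...,1]<70).astype(np.uint8)
g=t[262:318,440:500].min(2);n,l,st,ce=cv2.connectedComponentsWithStats((g>195).astype(np.uint8));i=1+st[1:,4].argmax();print('tub',onz('top',ce[i]+(440,262),69),st[i])
go(0,0,0,0)
"
```

```text
[[ 692.9  -78.7]
 [ 693.4 -199.8]
 [ 435.9 -194.7]
 [ 435.   -77.8]] plate c [ 564.3 -137.7] [121.  257.5 116.9 257.9] [np.float64(-89.74604057834331), np.float64(178.86497744619513)]
tub [[ 459.6 -358.2]] [ 26  12  28  28 556]
shift [556.9 362.4 168.2] roll -1.48 pos [ 587.3 -310.6  168.4] y 95.2 j6 -1.24 f [-0.3 -0.5  0.3] w 74.8 t 47.45
```

```bash
python3 -c "
from h import *
np.set_printoptions(precision=1,suppress=True)
s=cv2.imread('pics/s11.png');b=s[195:275,280:395]
h=cv2.cvtColor(b,cv2.COLOR_BGR2HSV);m=((h[...,1]<40)&(h[...,2]>165)).astype(np.uint8)
n,l,st,ce=cv2.connectedComponentsWithStats(m);i=1+st[1:,4].argmax();print(st[i])
c=cv2.findContours((l==i).astype(np.uint8),0,1)[0][0];q=cv2.approxPolyDP(c,5,True)[:,0]+(280,195)
w=onz('scene',q,32);print(q.tolist(),w,w.mean(0))
print('expected',proj('scene',[[570+85*a-3*0,-113+a*8+0,32] for a in(-1,1)]),'cen',proj('scene',[570,-113,32]),ce[i]+(280,195))
print('stirrup wing',proj('scene',[550,115,92]))
"
```

```text
[ 26  17  64  28 759]
[[306, 220], [359, 239], [369, 230], [317, 212]] [[ 647.8  -78.1]
 [ 485.5  -88.4]
 [ 485.9 -136.9]
 [ 647.7 -127.1]] [ 566.7 -107.6]
expected [[366.  233. ]
 [310.  214.7]] cen [[337.1 223.6]] [337.8 225.1]
stirrup wing [[286.  251.1]]
```

```bash
python3 -c "
from bench import *
print(job_done())"
```

```text
the job is handed in; nothing more can be done
None
```

I placed every item and handed the job in at about 47 s, but the hand-in returned no verdict: the tub is in the dish, the V-block is in the box with the stirrup astride it, and the plate is in the tray; nothing touched the big tub or the valve.

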